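# Clear the offcuts off the plate and empty the hopper

## Robot

A 6-joint arm with a two-finger parallel gripper is mounted at the origin on the work surface. World frame = base frame: x ahead of the robot, y to its left, z up, the work surface at z = 0. Lengths are in m, angles in degrees, forces in N, time in s.
With the tool pointing down it reaches from about 0.25 to 0.8 m from the base axis. Payload 3.9 kg.
Tool frame: the origin (TCP) lies at the very end of the fingers, on their centre line; the grasp point (between the pads) lies 19 mm behind it (grasp_offset is the z of the grasp point in the tool frame, in m); z points along the fingers, y is the line along which they close (so a half turn about z gives the same grasp; the last joint's range is limited). The gripper opens to 85 mm and grips with 20 to 120 N. Pads are 22 mm wide; open, the fingers measure 114 mm over their backs; the gripper's body (76 mm by 85 mm) begins 54 mm behind the grasp point. The pads swing forward as they close: fully open they stand 13 mm farther back than shut.
Start: joints at [73.339, 14.897, -7.913, 67.191, 0, 90], TCP at [0.151, 0.503, 0.231] pointing down, gripper open.
Joint ranges: [-159.42, 159.42], [-47.68, 98.78], [-73.54, 78.23], [-108.79, 121.32], [-90, 84.71], [-180, 180]. Speed limits (degrees/s): [147.25, 147.25, 180, 180, 180, 180].

## Interface

Orientations are given as [roll, pitch, yaw] about the fixed x, y, z axes, in that order (R = Rz(yaw) Ry(pitch) Rx(roll)).
In Python, from station import get_obs, camera, get_calibration, sign_off, recognise, masks_of, grasp_offset gives the robot as it stands.
- The arm moves only by the shell command python3 -m crank 'ROWS'. ROWS is JSON, a list of rows, each a list of 7 numbers: the shift along the tool's x, y, z in m, then the turn, a rotation vector about the tool's x, y, z in rad, then the opening, from 0 (shut) to 1 (fully open). A call has 1 to 10 rows; each row is the pose to reach, as a shift and turn from the pose commanded when the call began, along the tool's axes at that moment; what a row does not reach only later rows make up. A row lasts 1/10 s, in which the tool goes at most 50 mm and 8.59 degrees, less where a joint would pass 70% of its speed; a pose out of reach is approached as far as the arm can. A call with a gripper value outside its range is refused whole. The fingers move at their own pace and stop on an object; the grip force is fixed at half the most. Time passes only in rows, so rows that repeat a pose let the fingers close. It gives the time, the measured TCP pose, the force, the opening and the grip force at its end, in the units of the state.
- get_obs(): the state, without advancing time (a new reading comes with each control period).
- camera(name): name is "scene" or "top"; returns the picture (480x640x3 uint8, red, green, blue); there is no depth.
- get_calibration(name): a dict with "fx", "fy", "cx", "cy" (pixels), "R" (3x3) and "t" (3): a world point X has camera coordinates R X + t. Camera axes: x right, y down, z forward; pixel columns grow to the right and rows downward; lengths in m; the calibration is good to about 2 mm. A picture is of the moment at which its call begins. get_calibration takes no time and is no camera call.
- sign_off(): hands the job in; it is judged then, once.
Trained networks look in the newest picture that a camera, given by its name, has taken for a name from the list of things; names that differ only in an ending like _2 or _b are one class to them, and where a whole thing is asked for, a point or a joint stands for the part that bears it (a point fixed in the world has none). Each returns a list of dicts, best first, with "conf" (0 to 1); they miss things now and then, are a little off and sometimes report something else, mostly with a low value. They report only what shows in the picture. A call takes as long as a camera call.
- recognise(name, camera): "pixel" ([row, column] in pixels, amid what is visible of it).
- masks_of(name, camera): "pixels" (480x640 bool, what is visible of it) and "pixel" ([row, column] in pixels, amid what is visible of it).
The state is a dict: "time_s": time; "q": joint angles; "joint_velocities": joint speeds; "joint_efforts": joint torques, N m; "tcp_pos": TCP position; "eef_rot": TCP orientation; "force": force on the tool from outside, world axes, zero at the start; "wrist_torque": the same for the moment, N m; "grip_width": finger opening in m; "finger_force": force on a finger pad.
Only numpy, scipy, OpenCV 4.12 (cv2) and the standard library are available. Lean on these libraries where they do the work, as an engineer would, in place of code of your own. Each camera call takes 0.05 s, during which the arm holds its last target. There are 200 camera calls.

## Task

Take the scraper block from its grey tray and wipe all five loose metal chips off the plate into the blue hopper, touching the chips only with the scraper, never with the gripper, then set the scraper down upright in its tray again. After that, throw the red-knobbed lever over to swing the hopper's trap door fully open so that all the chips drop into the yellow bin below, and throw it back until the door is fully shut and latched. Leave the other things on the bench alone.

Things in the scene. Friction and masses are not known exactly. Their poses are not given: they have to be found in the camera images.
- scraper: hand scraper block, standing upright on its rubber foot in the grey tray: black rubber foot 150 x 34 x 18 mm (x, y, z) below, brown wooden grip 110 x 26 mm from 18 to 70 mm above the underside; about 180 g. Origin: centre of the underside; x along the 150 mm length, z up. It is gripped from above across its 26 mm thickness (its y).
- tray: the scraper's low grey tray, fixed to the bench, 200 x 80 mm outside, 14 mm high, 4 mm walls and floor. Origin: centre of the underside; x along the 200 mm length. It stands left or right of the station.
- station: fixed green bench stand with a grey plate on top (surface 170 mm above the bench) and an open-topped blue hopper at one end of the plate. Origin: on the bench, below the middle of the plate's edge at the hopper. y points from that edge back along the plate, x across it, z up. The plate covers y 0 to +216, x -100 to +100 mm.
- plate_edge (a point): middle of the plate's edge at the hopper, on the plate's surface; axes as station. Strips 7 mm thick, 12 mm high stand along the plate's two long sides (inner faces at x = +-93 mm); its ends are open.
- hopper_floor (a point): centre of the hopper's floor (upper face of the shut trap door, 105 mm above the bench); axes as station. Hopper inside 186 (x) by 100 (y) mm; side walls reach 182 mm above the bench, the end wall (away from the plate, 5 mm thick) 200 mm.
- bin_floor (a point): centre of the inner floor of the yellow bin that stands fixed below the hopper: 220 (x) by 200 (y) mm outside, 55 mm high, 5 mm walls; axes as station.
- trap (a joint): trap door that is the hopper's floor, rad: 0 shut and latched, 1.25 fully open (hanging). Door and lever turn as one piece about the station's x. Over-centre lever: its heavy knob keeps the door shut when leaning to the station's +y, open when leaning to -y; past the middle (about 0.5 rad) it falls to that end on its own. About 2 N at the knob moves it.
- trap_hinge (a point): point of the hinge line in the lever's plane: station x 135, y 0, z 100 mm; axes as station.
- lever_knob (a point): centre of the lever's red knob (34 mm diameter, 40 mm long along the lever), 150 mm from trap_hinge on a 12 mm round steel arm, beside the plate on the side away from the robot. With the door shut the lever leans 0.6 rad from vertical to the station's +y; at joint value q it leans 0.6 - q.
- chip0: loose chip (saw offcut): brass bar 30 x 18 x 9 mm, 20 to 42 g, lying flat on the plate, 5 to 150 mm from the hopper edge and within 65 mm of the plate's middle line. Origin: centre of its underside.
- chip1: loose chip (saw offcut): copper block 26 x 22 x 10 mm, 20 to 42 g, lying flat on the plate, 5 to 150 mm from the hopper edge and within 65 mm of the plate's middle line. Origin: centre of its underside.
- chip2: loose chip (saw offcut): brass L-shape 30 x 20 x 9 mm, 20 to 42 g, lying flat on the plate, 5 to 150 mm from the hopper edge and within 65 mm of the plate's middle line. Origin: centre of its underside.
- chip3: loose chip (saw offcut): brass disc 28 mm across, 9 mm thick, 20 to 42 g, lying flat on the plate, 5 to 150 mm from the hopper edge and within 65 mm of the plate's middle line. Origin: centre of its underside.
- chip4: loose chip (saw offcut): copper bar 28 x 16 x 10 mm, 20 to 42 g, lying flat on the plate, 5 to 150 mm from the hopper edge and within 65 mm of the plate's middle line. Origin: centre of its underside.
- stock_box: bystander, leave alone: loose blue box of metal bars, 170 x 100 x 50 mm, on the other side of the station from the tray. Origin: underside.
- pliers: bystander, leave alone: orange-handled pliers, 150 mm, near the far edge. Origin: underside.
- oil_bottle: bystander, leave alone: white bottle with a red cap, 50 mm across, 130 mm tall, near the far edge. Origin: underside.
- mug: bystander, leave alone: blue mug, 80 mm across, 90 mm tall, near the far edge. Origin: underside.
- brush: bystander, leave alone: hand brush lying between the robot and the left side of the bench. Origin: underside.

How it is judged:
By the outcome, as a careful person would: the job done as asked, in the order asked, and still so for the second after the job is handed in, with the robot touching nothing.
It also fails if it takes over 72 s, if anything falls off the work surface, if the arm or the gripper's body presses on something with over 40 N, if the wrist force passes 120 N, or if a joint passes its speed limit or range.

## Working session

There is one attempt and no reset: what is moved stays moved. The work goes in short steps, Python scripts to look and compute and a shell command to move; the robot and the scene stay as the last step left them, time stands still between calls to the robot, and variables do not carry over. Pictures are saved under pics/ and viewed, at most 10 in all, crops included, and the job is handed in when it is done.

```bash
mkdir -p pics; ls; python3 - <<'E'
from station import *
import cv2
for c in("scene","top"):
    im=camera(c); cv2.imwrite(f"pics/{c}0.png",im[:,:,::-1])
    k=get_calibration(c); print(c,k)
print(get_obs(), grasp_offset)
E
```

```text
pics
scene {'fx': 571.1762949246566, 'fy': 571.1762949246566, 'cx': 316.5120931879752, 'cy': 237.03289451150073, 'R': array([[ 0.80145695,  0.59805018,  0.00165592],
       [ 0.51584984, -0.68989265, -0.50788491],
       [-0.30259826,  0.40790209, -0.86142334]]), 't': array([-0.45619014, -0.19642686,  1.45855438])}
top {'fx': 609.4046197538382, 'fy': 609.4046197538382, 'cx': 315.6725095027119, 'cy': 239.8489673528179, 'R': array([[-0.02225223, -0.9997321 , -0.00636884],
       [-0.99834219,  0.02255863, -0.05295257],
       [ 0.05308206,  0.00517997, -0.99857672]]), 't': array([0.01820287, 0.56340367, 1.51929643])}
{'time_s': 0.1, 'q': array([ 7.33393994e+01,  1.49350583e+01, -7.97896302e+00,  6.71939355e+01,
       -1.17758571e-03,  8.99996125e+01]), 'joint_velocities': array([-0.09745492, -0.10520515,  0.20067091,  0.10020674, -0.00246386,
       -0.01106443]), 'joint_efforts': array([ 1.46326270e-04, -4.06510019e+01,  2.54526955e+01,  1.01299919e-02,
       -1.94112920e-05,  5.46107714e-06]), 'tcp_pos': array([0.15033952, 0.50233958, 0.23051599]), 'eef_rot': array([-1.79892043e+02,  1.17685351e-03,  1.63339789e+02]), 'force': array([ 0.8716526 , -0.37887388, -0.56883029]), 'wrist_torque': array([-0.01795522,  0.01957331,  0.00078312]), 'finger_force': 0.0, 'grip_width': 0.08563386873627792} -0.0187
```

View pics/scene0.png

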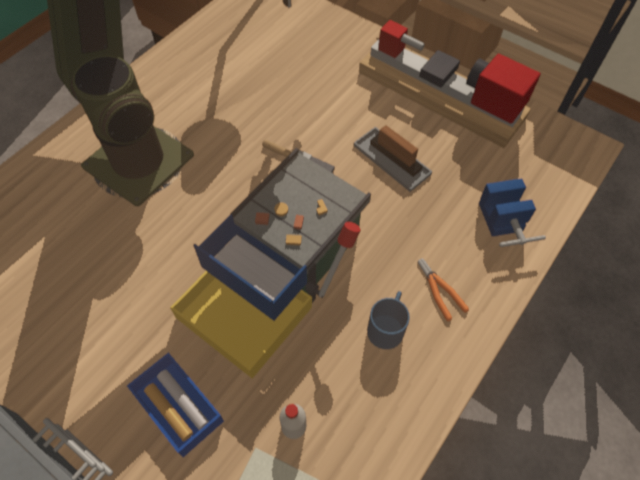

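View pics/top0.png

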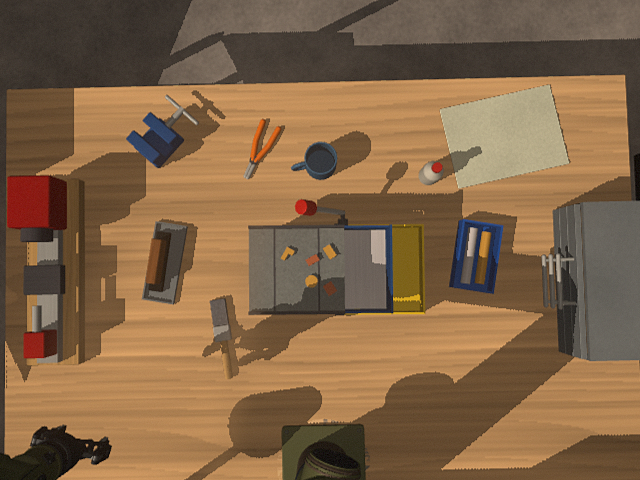

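The top view shows the tray and scraper at about (165,262), plate at columns 249–345 and rows 227–313, hopper at columns 345–390, bin out to 424, and knob at (306,207). Station axes are roughly world axes. Next I'll measure with masks and an enlarged crop.

```bash
cat >h.py <<'E'
import numpy as np,cv2
from station import *
def ray(px,c,z):
    k=get_calibration(c);R=np.array(k["R"]);t=np.array(k["t"])
    px=np.atleast_2d(px).astype(float)  # row,col
    d=np.c_[(px[:,1]-k["cx"])/k["fx"],(px[:,0]-k["cy"])/k["fy"],np.ones(len(px))]@R
    o=-R.T@t
    return (o+d*((z-o[2])/d[:,2])[:,None])[:,:2]
def proj(X,c):
    k=get_calibration(c);p=np.atleast_2d(X)@np.array(k["R"]).T+k["t"]
    return np.c_[p[:,1]/p[:,2]*k["fy"]+k["cy"],p[:,0]/p[:,2]*k["fx"]+k["cx"]]
def rect(name,c,z):
    m=masks_of(name,c)
    if not m: return None
    w=ray(np.argwhere(m[0]["pixels"]),c,z)
    r=cv2.minAreaRect((w*1000).astype(np.float32))
    return m[0]["conf"],np.round(r[0],1),np.round(r[1],1),round(r[2],1),np.round(w.mean(0)*1000,1)
E
python3 - <<'E'
from h import *
for c in("top","scene"):
    im=camera(c)
    for n,z in [("tray",.014),("scraper",.07),("lever_knob",.223)]+[(f"chip{i}",.1795) for i in range(5)]: print(c,n,rect(n,c,z))
    if c=="top":
        cr=im[195:345,130:440]; cv2.imwrite("pics/top1.png",cv2.resize(cr,None,fx=2.58,fy=2.58,interpolation=cv2.INTER_CUBIC)[:,:,::-1])
    else:
        cr=im[120:320,190:450]; cv2.imwrite("pics/scene1.png",cv2.resize(cr,None,fx=3,fy=3,interpolation=cv2.INTER_CUBIC)[:,:,::-1])
E
```

```text
top tray (0.83, array([516.3, 387.9]), array([ 83.4, 200. ]), 79.5, array([513.3, 376.6]))
top scraper (0.95, array([518.1, 391.1]), array([ 47. , 147.5]), 81.5, array([517.7, 390. ]))
top lever_knob (0.75, array([535.9, -76.6]), array([290.8, 150.8]), 25.8, array([503.8, -87.3]))
top chip0 (0.48, array([512.3,  13.5]), array([16.1, 27.1]), 25.3, array([512.6,  13.3]))
top chip1 (0.48, array([512.3,  13.5]), array([16.1, 27.1]), 25.3, array([512.6,  13.3]))
top chip2 (0.48, array([512.3,  13.5]), array([16.1, 27.1]), 25.3, array([512.6,  13.3]))
top chip3 (0.48, array([512.3,  13.5]), array([16.1, 27.1]), 25.3, array([512.6,  13.3]))
top chip4 (0.48, array([512.3,  13.5]), array([16.1, 27.1]), 25.3, array([512.6,  13.3]))
scene tray (0.67, array([520.6, 382. ]), array([ 84.7, 203. ]), 80.1, array([524.4, 367.3]))
scene scraper (0.67, array([539.8, 373.3]), array([ 74.6, 154. ]), 81.5, array([535.9, 370.9]))
scene lever_knob (0.9, array([576.7, -88.5]), array([274.7, 146.3]), 44.6, array([ 553.3, -105.5]))
scene chip0 (0.7, array([528. ,  66.3]), array([21.8, 34.7]), 59.5, array([530.8,  66.3]))
scene chip1 (0.7, array([528. ,  66.3]), array([21.8, 34.7]), 59.5, array([530.8,  66.3]))
scene chip2 (0.7, array([528. ,  66.3]), array([21.8, 34.7]), 59.5, array([530.8,  66.3]))
scene chip3 (0.7, array([528. ,  66.3]), array([21.8, 34.7]), 59.5, array([530.8,  66.3]))
scene chip4 (0.7, array([528. ,  66.3]), array([21.8, 34.7]), 59.5, array([530.8,  66.3]))
```

View pics/top1.png

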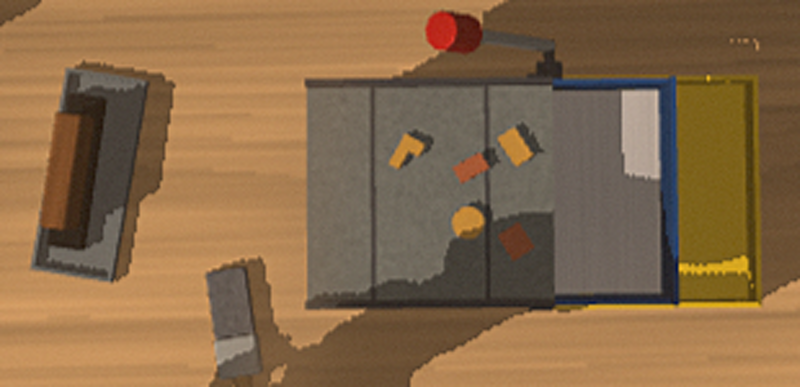

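View pics/scene1.png

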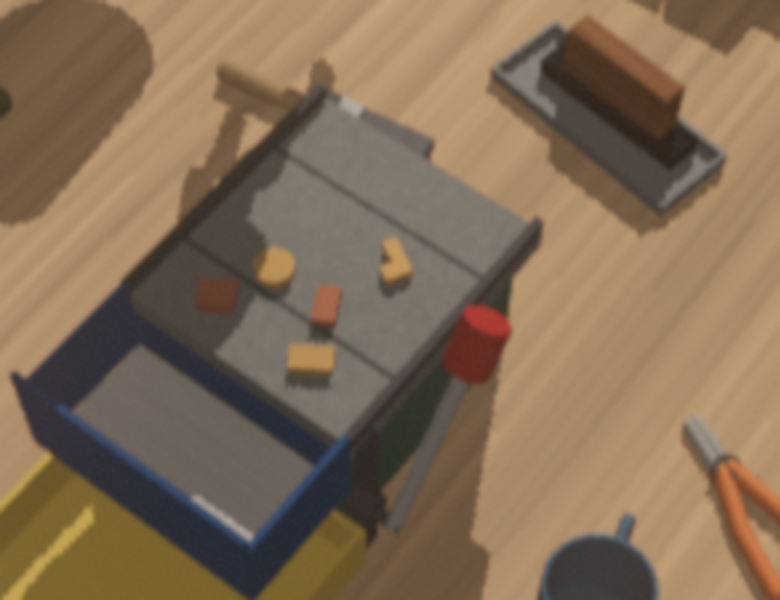

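```bash
python3 - <<'E'
from h import *
T=lambda u,v:(v/2.58+195,u/2.58+130)
S=lambda u,v:(v/3+120,u/3+190)
def show(n,p,c,z): print(n,np.round(ray(p,c,z)*1000,1).tolist())
show("plate back corners+x,-x",[T(306,80),T(306,306)],"top",.182)
show("plate back middle z.17",[T(306,193)],"top",.17)
show("plate edge",[T(553,95),T(553,290)],"top",.17)
show("hopper end outer",[T(676,80),T(678,303)],"top",.2)
show("scene back corners -x,+x",[S(322,88),S(540,220)],"scene",.182)
show("scene plate edge",[S(133,300),S(340,437)],"scene",.17)
show("grip",[T(57,112),T(80,113),T(65,229),T(42,228)],"top",.074)
show("gripS",[S(585,18),S(681,88)],"scene",.074)
show("tray",[T(67,68),T(148,82),T(32,267),T(112,281)],"top",.014)
show("trayS",[S(556,25),S(493,72),S(660,212),S(722,158)],"scene",.014)
show("knob",[T(452,33)],"top",.223); show("knobS",[S(477,345)],"scene",.223)
show("chips",[T(407,149),T(471,165),T(517,146),T(468,221),T(516,241)],"top",.1795)
show("chipsS L,bar,brassbar,disc,block",[S(396,262),S(326,305),S(311,357),S(274,265),S(216,293)],"scene",.1795)
E
```

```text
plate back corners+x,-x [[589.3, 154.7], [393.5, 157.9]]
plate back middle z.17 [[491.1, 157.7]]
plate edge [[572.2, -60.5], [401.9, -56.3]]
hopper end outer [[580.7, -165.1], [390.3, -161.3]]
scene back corners -x,+x [[399.5, 157.1], [591.6, 155.2]]
scene plate edge [[402.9, -58.2], [579.6, -57.4]]
grip [[573.0, 401.8], [571.6, 380.2], [463.1, 395.2], [464.5, 416.7]]
gripS [[472.4, 414.4], [575.2, 398.8]]
tray [[619.6, 408.1], [604.1, 328.8], [426.1, 443.8], [410.9, 366.0]]
trayS [[432.4, 440.8], [418.5, 364.6], [610.9, 325.8], [623.0, 403.2]]
knob [[623.2, 25.8]]
knobS [[626.9, 25.5]]
chips [[527.3, 68.0], [512.2, 12.7], [527.8, -27.7], [463.6, 16.3], [445.4, -24.9]]
chipsS L,bar,brassbar,disc,block [[531.5, 68.8], [514.4, 12.7], [531.2, -25.3], [466.3, 17.0], [449.0, -24.2]]
```

```bash
cat >>h.py <<'E'
from scipy.spatial.transform import Rotation as Ro
def go(x,y,z,yaw):
    o=get_obs();R=Ro.from_euler("xyz",o["eef_rot"],degrees=True);T=Ro.from_euler("xyz",[180,0,yaw],degrees=True)
    print("now",o["tcp_pos"].round(4),o["eef_rot"].round(2),"shift",R.inv().apply(np.array([x,y,z])-o["tcp_pos"]).round(4),"turn",(R.inv()*T).as_rotvec().round(4))
E
python3 -c "
from h import *
go(.520,.396,.13,171.8)"
```

```text
now [0.1505 0.503  0.2313] [180.    -0.   163.34] shift [-0.3846  0.0035  0.1013] turn [ 0.     -0.     -0.1477]
```

```bash
python3 -m crank '[[-0.3846,0.0035,0.0,0,0,-0.1477,1],[-0.3846,0.0035,0.0,0,0,-0.1477,1],[-0.3846,0.0035,0.0,0,0,-0.1477,1],[-0.3846,0.0035,0.0,0,0,-0.1477,1],[-0.3846,0.0035,0.0,0,0,-0.1477,1],[-0.3846,0.0035,0.0,0,0,-0.1477,1],[-0.3846,0.0035,0.05,0,0,-0.1477,1],[-0.3846,0.0035,0.101,0,0,-0.1477,1],[-0.3846,0.0035,0.101,0,0,-0.1477,1],[-0.3846,0.0035,0.101,0,0,-0.1477,1]]'
python3 - <<'E'
from h import *
im=camera("scene"); cv2.imwrite("pics/s2.png",cv2.resize(im[60:260,300:500],None,fx=3,fy=3,interpolation=cv2.INTER_CUBIC)[:,:,::-1])
go(.520,.396,.036,171.8)
E
```

```text
time_s: 2.0
tcp_pos: [0.5194, 0.3925, 0.1242]
eef_rot: [-179.6, -0.4, 171.6]
force: [-0.9, 0.2, 0.4]
grip_width: 0.0851
finger_force: 0.0
now [0.5192 0.394  0.1272] [-179.75   -0.27  171.68] shift [-0.001   0.0025  0.0911] turn [-0.0044 -0.0046 -0.0021]
```

View pics/s2.png

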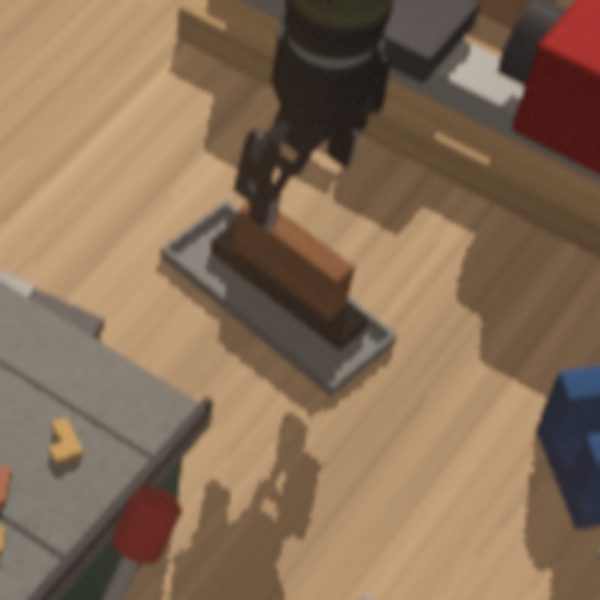

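The gripper straddles the grip, with fingers at crop (262,215) and (345,140) in line across the scraper. I'll descend and close.

```bash
python3 -m crank '[[0,0,0.03,0,0,0,1],[0,0,0.06,0,0,0,1],[0,0,0.08,0,0,0,1],[0,0,0.094,0,0,0,1],[0,0,0.094,0,0,0,1],[0,0,0.094,0,0,0,1]]'
python3 -m crank '[[0,0,0,0,0,0,0],[0,0,0,0,0,0,0],[0,0,0,0,0,0,0],[0,0,0,0,0,0,0],[0,0,0,0,0,0,0],[0,0,0,0,0,0,0],[0,0,0,0,0,0,0],[0,0,0,0,0,0,0]]'
```

```text
time_s: 2.65
tcp_pos: [0.5204, 0.3971, 0.0379]
eef_rot: [179.9, 0.1, 171.8]
force: [0.3, 0.0, -0.7]
grip_width: 0.0855
finger_force: 0.0
time_s: 3.45
tcp_pos: [0.5206, 0.3967, 0.037]
eef_rot: [179.9, 0.1, 171.8]
force: [0.1, 1.8, 4.2]
grip_width: 0.0255
finger_force: 62.8
```

```bash
python3 -m crank '[[0,0,-0.01,0,0,0,0],[0,0,-0.03,0,0,0,0],[0,0,-0.06,0,0,0,0],[0,0,-0.1,0,0,0,0],[0,0,-0.14,0,0,0,0],[0,0,-0.18,0,0,0,0],[0,0,-0.21,0,0,0,0],[0,0,-0.234,0,0,0,0],[0,0,-0.234,0,0,0,0],[0,0,-0.234,0,0,0,0]]'
python3 -c "
from h import *
go(.493,.120,.27,179.2)"
```

```text
time_s: 4.45
tcp_pos: [0.5196, 0.3955, 0.2693]
eef_rot: [-179.9, -0.1, 171.8]
force: [0.6, -0.9, -3.0]
grip_width: 0.0254
finger_force: 62.2
now [0.5196 0.3955 0.2693] [-1.7991e+02 -6.0000e-02  1.7179e+02] shift [-0.013  -0.2765 -0.0004] turn [-0.0014 -0.0012 -0.1293]
```

```bash
python3 -m crank '[[0,-0.02,0,0,0,-0.01,0],[-0.002,-0.055,0,0,0,-0.03,0],[-0.004,-0.095,0,0,0,-0.05,0],[-0.006,-0.135,0,0,0,-0.07,0],[-0.008,-0.175,0,0,0,-0.09,0],[-0.01,-0.215,0,0,0,-0.11,0],[-0.012,-0.25,0,0,0,-0.12,0],[-0.013,-0.277,0,0,0,-0.129,0],[-0.013,-0.277,0,0,0,-0.129,0],[-0.013,-0.277,0,0,0,-0.129,0]]'
python3 -m crank '[[0,0,0.02,0,0,0,0],[0,0,0.04,0,0,0,0],[0,0,0.055,0,0,0,0],[0,0,0.06,0,0,0,0],[0,0,0.06,0,0,0,0],[0,0,0.06,0,0,0,0]]'
python3 - <<'E'
from h import *
for c,s in(("scene",(slice(120,270),slice(190,390))),):
    im=camera(c); cv2.imwrite("pics/s3.png",cv2.resize(im[s],None,fx=4,fy=4,interpolation=cv2.INTER_CUBIC)[:,:,::-1])
go(.493,.120,.203,179.2)
E
```

```text
time_s: 5.45
tcp_pos: [0.492, 0.1192, 0.2683]
eef_rot: [-180.0, -0.2, 179.1]
force: [0.0, 0.6, -2.3]
grip_width: 0.0253
finger_force: 62.0
time_s: 6.05
tcp_pos: [0.4936, 0.1206, 0.2105]
eef_rot: [180.0, 0.0, 179.2]
force: [0.2, -0.4, -2.4]
grip_width: 0.0254
finger_force: 62.1
now [0.4938 0.1205 0.2109] [1.7998e+02 6.0000e-02 1.7923e+02] shift [ 0.0008 -0.0005  0.0079] turn [0.0003 0.001  0.0004]
```

View pics/s3.png

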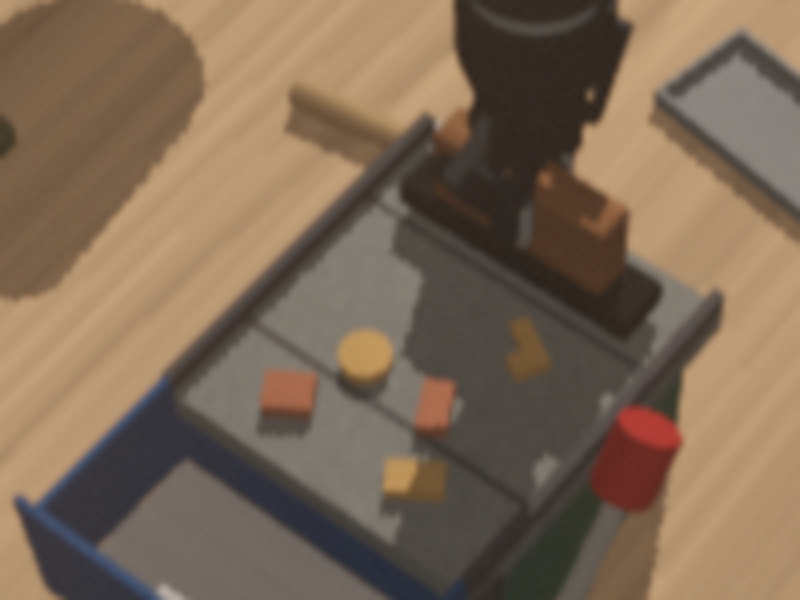

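The scraper is level between the strips at about crop (530,260), behind all the chips; the nearest is the L chip at (527,348). I'll feel for the plate.

```bash
python3 -m crank '[[0,0,0.002,0,0,0,0],[0,0,0.004,0,0,0,0],[0,0,0.006,0,0,0,0],[0,0,0.006,0,0,0,0],[0,0,0.006,0,0,0,0]]'
python3 -m crank '[[0,0,0.001,0,0,0,0],[0,0,0.001,0,0,0,0],[0,0,0.001,0,0,0,0]]'
python3 -m crank '[[0,0,0.001,0,0,0,0],[0,0,0.001,0,0,0,0],[0,0,0.001,0,0,0,0]]'
```

```text
time_s: 6.6
tcp_pos: [0.4933, 0.1199, 0.2043]
eef_rot: [-180.0, -0.0, 179.2]
force: [0.7, 0.5, -2.2]
grip_width: 0.0252
finger_force: 62.1
time_s: 6.9
tcp_pos: [0.4933, 0.12, 0.2033]
eef_rot: [-180.0, -0.0, 179.2]
force: [0.9, 0.2, -2.2]
grip_width: 0.0256
finger_force: 62.1
time_s: 7.2
tcp_pos: [0.4935, 0.12, 0.203]
eef_rot: [180.0, 0.0, 179.2]
force: [-1.6, -0.4, 3.9]
grip_width: 0.0254
finger_force: 62.8
```

```bash
python3 -m crank '[[0,0,-0.0008,0,0,0,0],[0,-0.005,-0.0008,0,0,0,0],[0,-0.015,-0.0008,0,0,0,0],[0,-0.027,-0.0008,0,0,0,0],[0,-0.039,-0.0008,0,0,0,0],[0,-0.051,-0.0008,0,0,0,0],[0,-0.063,-0.0008,0,0,0,0],[0,-0.075,-0.0008,0,0,0,0],[0,-0.087,-0.0008,0,0,0,0],[0,-0.099,-0.0008,0,0,0,0]]'
python3 -m crank '[[0,-0.010,0,0,0,0,0],[0,-0.020,0,0,0,0,0],[0,-0.030,0,0,0,0,0],[0,-0.040,0,0,0,0,0],[0,-0.050,0,0,0,0,0],[0,-0.060,0,0,0,0,0],[0,-0.070,0,0,0,0,0],[0,-0.080,0,0,0,0,0],[0,-0.090,0,0,0,0,0],[0,-0.096,0,0,0,0,0]]'
python3 -m crank '[[0,0,0,0,0,0,0],[0,0,0,0,0,0,0]]'
python3 - <<'E'
from h import *
im=camera("scene"); cv2.imwrite("pics/s4.png",cv2.resize(im[140:310,180:390],None,fx=3.5,fy=3.5,interpolation=cv2.INTER_CUBIC)[:,:,::-1])
E
```

```text
time_s: 8.2
tcp_pos: [0.4918, 0.02, 0.203]
eef_rot: [180.0, -0.0, 179.2]
force: [-0.2, 0.1, -2.3]
grip_width: 0.0256
finger_force: 62.2
time_s: 9.2
tcp_pos: [0.4906, -0.076, 0.2031]
eef_rot: [-180.0, -0.0, 179.2]
force: [-0.4, -0.2, -2.5]
grip_width: 0.0254
finger_force: 62.1
time_s: 9.4
tcp_pos: [0.4906, -0.075, 0.2031]
eef_rot: [180.0, -0.0, 179.2]
force: [0.4, -0.5, -2.3]
grip_width: 0.0252
finger_force: 62.1
```

View pics/s4.png

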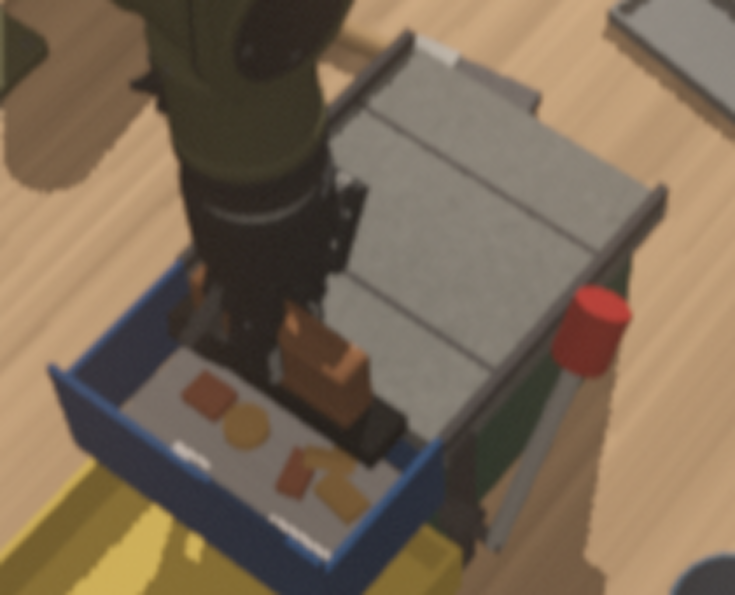

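All five chips lie in the hopper (crop 205,395 to 345,495) and the plate is clear. The scraper goes back to the tray next.

```bash
python3 -m crank '[[0,0,-0.01,0,0,0,0],[0,0,-0.03,0,0,0,0],[0,0,-0.055,0,0,0,0],[0,0,-0.067,0,0,0,0],[0,0,-0.067,0,0,0,0],[0,0,-0.067,0,0,0,0]]'
python3 -c "
from h import *
go(.519,.391,.27,170.5)"
```

```text
time_s: 10.05
tcp_pos: [0.4907, -0.0747, 0.2704]
eef_rot: [-180.0, 0.0, 179.2]
force: [-0.1, -0.5, -2.6]
grip_width: 0.0253
finger_force: 62.1
now [ 0.4907 -0.0747  0.2704] [-1.8000e+02  4.0000e-02  1.7922e+02] shift [-2.20e-02  4.66e-01  4.00e-04] turn [0.     0.0007 0.1522]
```

```bash
python3 -m crank '[[0,0.03,0,0,0,0,0],[0,0.07,0,0,0,0,0],[0,0.115,0,0,0,0,0],[0,0.16,0,0,0,0,0],[-0.004,0.205,0,0,0,0.02,0],[-0.008,0.25,0,0,0,0.05,0],[-0.012,0.295,0,0,0,0.08,0],[-0.016,0.34,0,0,0,0.11,0],[-0.02,0.385,0,0,0,0.14,0],[-0.022,0.43,0,0,0,0.152,0]]'
python3 -m crank '[[0,0.02,0,0,0,0,0],[0,0.036,0,0,0,0,0],[0,0.036,0,0,0,0,0],[0,0.036,0,0,0,0,0]]'
python3 -c "
from h import *
go(.519,.391,.06,170.5)"
```

```text
time_s: 11.05
tcp_pos: [0.518, 0.3563, 0.2685]
eef_rot: [-179.9, -0.1, 170.5]
force: [0.6, -0.4, -1.8]
grip_width: 0.0253
finger_force: 62.1
time_s: 11.45
tcp_pos: [0.5239, 0.3898, 0.2686]
eef_rot: [-179.9, -0.1, 170.5]
force: [0.0, -0.4, -1.9]
grip_width: 0.0253
finger_force: 62.1
now [0.5239 0.3898 0.2686] [-1.7986e+02 -1.0000e-01  1.7052e+02] shift [0.0047 0.0009 0.2087] turn [-0.0025 -0.0017  0.0004]
```

```bash
python3 -m crank '[[0.0047,0,0.03,0,0,0,0],[0.0047,0,0.07,0,0,0,0],[0.0047,0,0.11,0,0,0,0],[0.0047,0,0.15,0,0,0,0],[0.0047,0,0.19,0,0,0,0],[0.0047,0,0.215,0,0,0,0],[0.0047,0,0.225,0,0,0,0],[0.0047,0,0.229,0,0,0,0],[0.0047,0,0.229,0,0,0,0],[0.0047,0,0.229,0,0,0,0]]'
python3 -m crank '[[0,0,0.002,0,0,0,0],[0,0,0.003,0,0,0,0],[0,0,0.003,0,0,0,0],[0,0,0.003,0,0,0,0]]'
```

```text
time_s: 12.45
tcp_pos: [0.5213, 0.3916, 0.043]
eef_rot: [179.9, 0.1, 170.5]
force: [-0.0, -0.2, -0.7]
grip_width: 0.0257
finger_force: 62.1
time_s: 12.85
tcp_pos: [0.52, 0.391, 0.0383]
eef_rot: [180.0, 0.0, 170.5]
force: [-0.2, -0.5, -2.8]
grip_width: 0.0249
finger_force: 62.1
```

```bash
python3 -m crank '[[0,0,0.001,0,0,0,0],[0,0,0.0015,0,0,0,0],[0,0,0.0015,0,0,0,0],[0,0,0.0015,0,0,0,0]]'
```

```text
time_s: 13.25
tcp_pos: [0.5201, 0.3911, 0.037]
eef_rot: [180.0, 0.0, 170.5]
force: [-0.6, -0.6, 2.2]
grip_width: 0.0252
finger_force: 62.6
```

```bash
python3 -m crank '[[0,0,0,0,0,0,1],[0,0,0,0,0,0,1],[0,0,0,0,0,0,1],[0,0,0,0,0,0,1],[0,0,0,0,0,0,1],[0,0,0,0,0,0,1]]'
python3 -m crank '[[0,0,-0.03,0,0,0,1],[0,0,-0.07,0,0,0,1],[0,0,-0.11,0,0,0,1],[0,0,-0.16,0,0,0,1],[0,0,-0.2,0,0,0,1],[0,0,-0.25,0,0,0,0],[0,0,-0.293,0,0,0,0],[0,0,-0.293,0,0,0,0],[0,0,-0.293,0,0,0,0],[0,0,-0.293,0,0,0,0]]'
python3 - <<'E'
from h import *
go(.626,.085,.33,179.2)
im=camera("top"); cv2.imwrite("pics/t5.png",cv2.resize(im[180:340,120:440],None,fx=2.5,fy=2.5,interpolation=cv2.INTER_CUBIC)[:,:,::-1])
E
```

```text
time_s: 13.85
tcp_pos: [0.52, 0.3909, 0.0365]
eef_rot: [-180.0, -0.0, 170.5]
force: [-0.8, 0.1, 0.4]
grip_width: 0.0852
finger_force: 0.0
time_s: 14.85
tcp_pos: [0.5195, 0.3907, 0.3281]
eef_rot: [-179.9, -0.1, 170.5]
force: [-0.2, -0.2, -1.1]
grip_width: 0.0121
finger_force: 0.0
now [0.5195 0.3907 0.3281] [-1.7990e+02 -1.0000e-01  1.7049e+02] shift [-0.1555 -0.2838 -0.0016] turn [-0.0017 -0.0018 -0.1521]
```

View pics/t5.png

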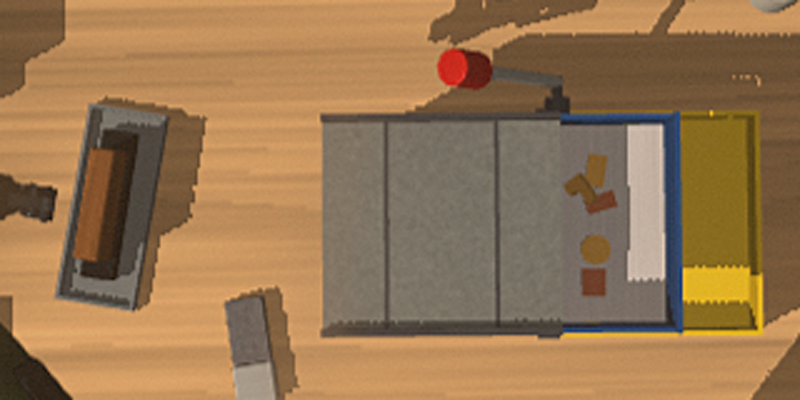

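The scraper stands upright in the tray (crop 105,205), and all five chips are in the hopper (580–615, 155–295). I'll go round to the lever's +y side.

```bash
python3 -m crank '[[-0.03,-0.04,0,0,0,-0.03,0],[-0.055,-0.08,0,0,0,-0.06,0],[-0.08,-0.12,0,0,0,-0.09,0],[-0.105,-0.16,0,0,0,-0.12,0],[-0.13,-0.2,0,0,0,-0.152,0],[-0.1555,-0.24,0,0,0,-0.152,0],[-0.1555,-0.275,0,0,0,-0.152,0],[-0.1555,-0.284,0,0,0,-0.152,0],[-0.1555,-0.284,0,0,0,-0.152,0],[-0.1555,-0.284,0,0,0,-0.152,0]]'
python3 -m crank '[[0,0,0.04,0,0,0,0],[0,0,0.08,0,0,0,0],[0,0,0.11,0,0,0,0],[0,0,0.13,0,0,0,0],[0,0,0.13,0,0,0,0],[0,0,0.13,0,0,0,0]]'
```

```text
time_s: 15.9
tcp_pos: [0.6259, 0.0859, 0.3288]
eef_rot: [180.0, -0.1, 179.2]
force: [0.4, 0.5, -0.4]
grip_width: -0.0002
finger_force: 0.0
time_s: 16.5
tcp_pos: [0.6262, 0.0866, 0.1997]
eef_rot: [180.0, -0.0, 179.3]
force: [0.3, 0.5, -0.3]
grip_width: -0.0004
finger_force: 0.0
```

```bash
python3 -m crank '[[0,-0.012,0,0,0,0,0],[0,-0.024,0,0,0,0,0],[0,-0.036,0,0,0,0,0],[0,-0.048,0,0,0,0,0],[0,-0.06,0,0,0,0,0],[0,-0.072,0,0,0,0,0],[0,-0.084,0,0,0,0,0],[0,-0.096,0,0,0,0,0]]'
python3 -m crank '[[0,-0.012,0,0,0,0,0],[0,-0.024,0,0,0,0,0],[0,-0.036,0,0,0,0,0],[0,-0.048,0,0,0,0,0],[0,-0.06,0,0,0,0,0],[0,-0.072,0,0,0,0,0],[0,-0.072,0,0,0,0,0],[0,-0.072,0,0,0,0,0]]'
python3 -m crank '[[0,0.03,0,0,0,0,0],[0,0.07,0,0,0,0,0],[0,0.11,0,0,0,0,0],[0,0.14,0,0,0,0,0],[0,0.14,-0.04,0,0,0,0],[0,0.14,-0.08,0,0,0,0],[0,0.14,-0.12,0,0,0,0],[0,0.14,-0.12,0,0,0,0]]'
python3 - <<'E'
from h import *
im=camera("scene"); cv2.imwrite("pics/s6.png",cv2.resize(im[160:380,150:390],None,fx=2.7,fy=2.7,interpolation=cv2.INTER_CUBIC)[:,:,::-1])
E
```

```text
time_s: 17.3
tcp_pos: [0.6301, -0.0019, 0.2253]
eef_rot: [178.9, 1.8, 179.5]
force: [-34.1, 25.9, 107.8]
grip_width: -0.0001
finger_force: 54.1
time_s: 18.1
tcp_pos: [0.6231, -0.0832, 0.1978]
eef_rot: [180.0, -0.2, 179.1]
force: [0.4, 0.1, 0.3]
grip_width: -0.0001
finger_force: 0.0
time_s: 18.9
tcp_pos: [0.6282, 0.0584, 0.3244]
eef_rot: [179.9, 0.5, 179.3]
force: [0.1, 0.2, 0.9]
grip_width: 0.0002
finger_force: 0.0
```

View pics/s6.png

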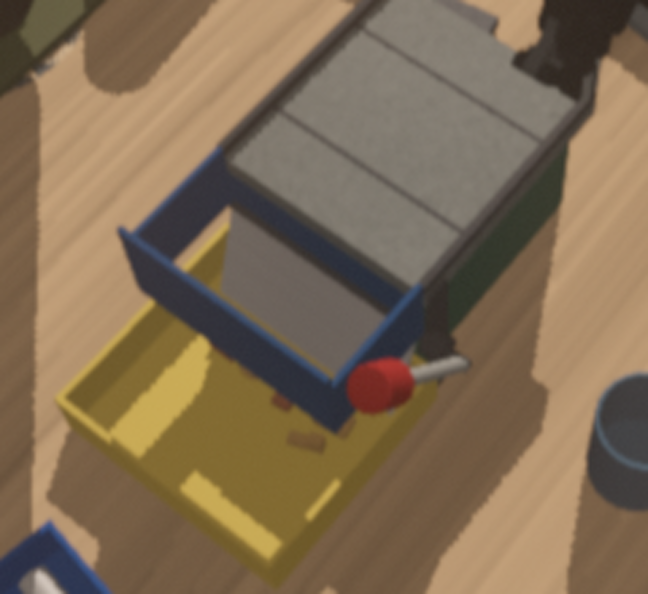

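The door hangs open, the knob has gone over to -y (crop 380,385), and chips are in the bin. The last push made a hard contact of about 108 N, because the gripper was too low over the knob. On the return I'll keep it higher.

```bash
python3 - <<'E'
from h import *
for c in("top","scene"):
    camera(c)
    for i in range(5):
        print(c,i,[(round(d["conf"],2),np.round(d["pixel"]).tolist(),np.round(ray(d["pixel"],c,.015)[0],3).tolist()) for d in recognise(f"chip{i}",c)])
        if i==0: print("knob",[(round(d["conf"],2),np.round(d["pixel"]).tolist()) for d in recognise("lever_knob",c)])
go(.624,-.208,.32,179.2)
E
```

```text
top 0 [(0.58, [291.0, 370.0], [0.433, -0.126]), (0.42, [247.0, 372.0], [0.542, -0.135]), (0.38, [247.0, 384.0], [0.543, -0.165])]
knob [(0.84, [246.0, 353.0])]
top 1 [(0.58, [291.0, 370.0], [0.433, -0.126]), (0.42, [247.0, 372.0], [0.542, -0.135]), (0.38, [247.0, 384.0], [0.543, -0.165])]
top 2 [(0.58, [291.0, 370.0], [0.433, -0.126]), (0.42, [247.0, 372.0], [0.542, -0.135]), (0.38, [247.0, 384.0], [0.543, -0.165])]
top 3 [(0.58, [291.0, 370.0], [0.433, -0.126]), (0.42, [247.0, 372.0], [0.542, -0.135]), (0.38, [247.0, 384.0], [0.543, -0.165])]
top 4 [(0.58, [291.0, 370.0], [0.433, -0.126]), (0.42, [247.0, 372.0], [0.542, -0.135]), (0.38, [247.0, 384.0], [0.543, -0.165])]
scene 0 []
knob [(0.9, [275.0, 266.0])]
scene 1 []
scene 2 []
scene 3 []
scene 4 []
now [0.626  0.0571 0.3196] [180.     0.   179.19] shift [-0.0018 -0.2651 -0.0004] turn [ 0.      0.0001 -0.0002]
```

```bash
python3 - <<'E'
from h import *
a=cv2.resize(camera("top")[215:325,335:435],(500,550),interpolation=cv2.INTER_CUBIC)
b=cv2.resize(camera("scene")[215:375,165:325],(300,300),interpolation=cv2.INTER_CUBIC)
g=lambda i:(255*(i/255.)**.55).astype(np.uint8)
o=np.zeros((550,800,3),np.uint8);o[:,:500]=g(a);o[:300,500:]=g(b)
cv2.imwrite("pics/c7.png",o[:,:,::-1])
E
```

```text
(no output)
```

View pics/c7.png

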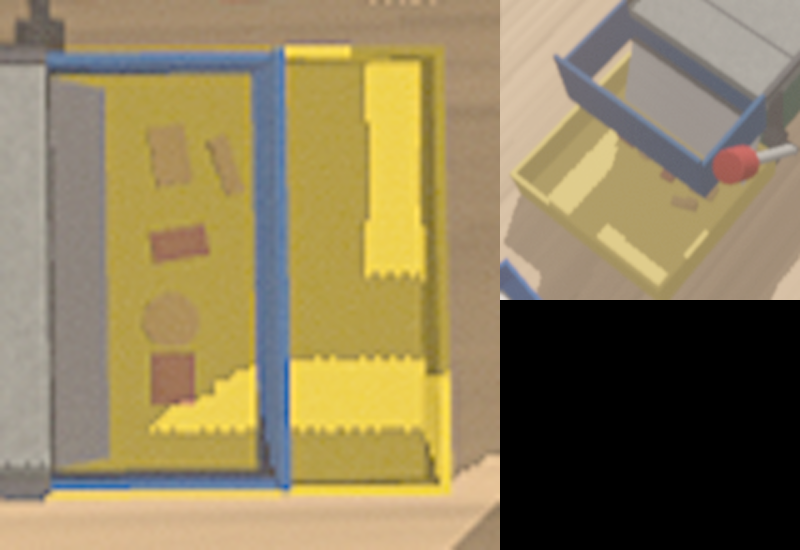

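All five chips are on the bin floor, at (170,155), (225,165), (180,243), (170,318) and (172,378). Now I'll move to the lever's -y side, passing well above the knob.

```bash
python3 -m crank '[[-0.0018,-0.04,0,0,0,0,0],[-0.0018,-0.085,0,0,0,0,0],[-0.0018,-0.13,0,0,0,0,0],[-0.0018,-0.175,0,0,0,0,0],[-0.0018,-0.22,0,0,0,0,0],[-0.0018,-0.255,0,0,0,0,0],[-0.0018,-0.265,0,0,0,0,0],[-0.0018,-0.265,0,0,0,0,0],[-0.0018,-0.265,0,0,0,0,0]]'
python3 -m crank '[[0,0,0.03,0,0,0,0],[0,0,0.06,0,0,0,0],[0,0,0.09,0,0,0,0],[0,0,0.112,0,0,0,0],[0,0,0.112,0,0,0,0],[0,0,0.112,0,0,0,0]]'
```

```text
time_s: 20.65
tcp_pos: [0.6241, -0.207, 0.3196]
eef_rot: [180.0, -0.0, 179.2]
force: [-0.0, 0.7, -1.2]
grip_width: 0.0001
finger_force: 0.0
time_s: 21.25
tcp_pos: [0.6242, -0.2063, 0.2082]
eef_rot: [180.0, -0.0, 179.3]
force: [0.3, 0.7, 0.2]
grip_width: 0.0
finger_force: 0.0
```

```bash
python3 -m crank '[[0,0.01,0,0,0,0,0],[0,0.02,0,0,0,0,0],[0,0.03,-0.007,0,0,0,0],[0,0.04,-0.013,0,0,0,0],[0,0.045,-0.016,0,0,0,0]]'
python3 -m crank '[[0,0.006,-0.003,0,0,0,0],[0,0.013,-0.006,0,0,0,0],[0,0.020,-0.009,0,0,0,0],[0,0.027,-0.012,0,0,0,0],[0,0.034,-0.015,0,0,0,0]]'
```

```text
time_s: 21.75
tcp_pos: [0.6261, -0.1627, 0.2265]
eef_rot: [-179.9, 0.3, 179.2]
force: [1.1, -3.2, 2.6]
grip_width: -0.0002
finger_force: 1.7
time_s: 22.25
tcp_pos: [0.6248, -0.1278, 0.2383]
eef_rot: [179.9, -0.1, 179.2]
force: [0.0, 0.4, -0.7]
grip_width: -0.0003
finger_force: 0.4
```

```bash
python3 -m crank '[[0,0.01,-0.003,0,0,0,0],[0,0.02,-0.005,0,0,0,0],[0,0.03,-0.007,0,0,0,0],[0,0.04,-0.008,0,0,0,0],[0,0.05,-0.008,0,0,0,0]]'
python3 -m crank '[[0,0.01,0,0,0,0,0],[0,0.02,0,0,0,0,0],[0,0.03,0,0,0,0,0],[0,0.04,0,0,0,0,0],[0,0.04,0,0,0,0,0],[0,0.04,0,0,0,0,0]]'
python3 -c "
from h import *
camera('top');print([(d['conf'],d['pixel']) for d in recognise('lever_knob','top')])"
```

```text
time_s: 22.75
tcp_pos: [0.6258, -0.0777, 0.2467]
eef_rot: [180.0, -0.0, 179.2]
force: [-0.1, -0.8, -0.6]
grip_width: -0.0
finger_force: 0.1
time_s: 23.35
tcp_pos: [0.6264, -0.0387, 0.2466]
eef_rot: [-180.0, -0.0, 179.2]
force: [-0.2, 0.3, -0.5]
grip_width: 0.0004
finger_force: 0.0
[(0.71, [252.5, 380.4])]
```

Contact was light throughout. I'll raise the arm clear, away from the lever, and compare the scene with the start.

```bash
python3 -m crank '[[0,-0.02,-0.02,0,0,0,0],[0,-0.03,-0.06,0,0,0,0],[0,-0.03,-0.1,0,0,0,0],[0.04,0.01,-0.12,0,0,0,0],[0.07,0.05,-0.12,0,0,0,0],[0.1,0.09,-0.12,0,0,0,0],[0.12,0.13,-0.12,0,0,0,0],[0.14,0.17,-0.12,0,0,0,0],[0.16,0.21,-0.12,0,0,0,0],[0.17,0.25,-0.12,0,0,0,0]]'
python3 -m crank '[[0,0.04,0,0,0,0,0],[0,0.08,0,0,0,0,0],[0,0.12,0,0,0,0,0],[0,0.16,0,0,0,0,0],[0,0.18,0,0,0,0,0],[0,0.18,0,0,0,0,0]]'
python3 - <<'E'
from h import *
for c in("top","scene"):
    im=camera(c).astype(int); ref=cv2.imread(f"pics/{c}0.png")[:,:,::-1].astype(int)
    def red(i):
        m=(i[:,:,0]>120)&(i[:,:,1]<60)&(i[:,:,2]<60); m[:,:270]=0; m[:,390:]=0; m[:190 if c=='top' else 210]=0; m[280:]=0
        return np.argwhere(m).mean(0).round(1),m.sum()
    print(c,"red now/ref",red(im),red(ref))
    # hopper floor patch mean |diff|
    st=lambda x,y,z:[.491+x+.014*y,-.058+y-.014*x,z]
    for z,nm in((.105,"floor"),):
        P=[st(x,y,z) for x in np.linspace(-.06,.06,13) for y in np.linspace(-.085,-.03,7)]
        p=proj(P,c).round().astype(int); a=im[p[:,0],p[:,1]];b=ref[p[:,0],p[:,1]]
        print(nm,np.median(a,0),np.median(b,0))
    p=proj([[.519,.391,.05]],c); print([ (round(d["conf"],2),np.round(d["pixel"])) for d in recognise("scraper",c)],p)
    print([(round(d["conf"],2),np.round(d["pixel"]).tolist()) for d in recognise("chip0",c)])
print(get_obs()["tcp_pos"],get_obs()["force"])
E
```

```text
time_s: 24.45
tcp_pos: [0.4584, 0.2144, 0.3674]
eef_rot: [180.0, 0.0, 179.2]
force: [1.5, 0.1, 0.9]
grip_width: 0.0001
finger_force: 0.0
time_s: 25.05
tcp_pos: [0.4626, 0.3959, 0.3653]
eef_rot: [-180.0, -0.0, 179.3]
force: [0.4, -0.2, -0.5]
grip_width: 0.0004
finger_force: 0.0
top red now/ref (array([nan, nan]), np.int64(0)) (array([206.5, 300.8]), np.int64(133))
floor [115. 104.  97.] [108.  98.  90.]
[(0.84, array([260., 162.]))] [[260.76095105 159.32730863]]
[(0.22, [260.0, 162.0]), (0.18, [145.0, 257.0])]
scene red now/ref (array([nan, nan]), np.int64(0)) (array([227. , 351.7]), np.int64(66))
floor [108.  99.  92.] [106.  98.  91.]
[(0.74, array([260., 269.])), (0.66, array([153., 393.]))] [[146.86317359 394.53395122]]
[(0.61, [319.0, 265.0])]
[0.46275988 0.39220303 0.36716134] [0.49988133 0.51286757 0.07571083]<stdin>:6: RuntimeWarning: Mean of empty slice.
  ret = um.true_divide(
```

```bash
python3 - <<'E'
from h import *
for c in("top","scene"):
    im=camera(c); ref=cv2.imread(f"pics/{c}0.png")[:,:,::-1]
    def red(i):
        i=i.astype(int); m=((i[:,:,0]>2.2*i[:,:,1])&(i[:,:,0]>2.2*i[:,:,2])&(i[:,:,0]>40)).astype(np.uint8)
        n,_,s,ce=cv2.connectedComponentsWithStats(m); return [(ce[k].round(1).tolist(),int(s[k,4])) for k in range(1,n) if s[k,4]>15]
    print(c,red(im),"REF",red(ref))
    st=lambda q:[.626,-.058+.15*np.sin(.6-q),.1+.15*np.cos(.6-q)]
    print("expected r,c for q",[(q,proj([st(q)],c).round(0).tolist()) for q in(0,.3,.6,1.25)])
E
```

```text
top [([436.7, 167.2], 75), ([36.2, 202.2], 3088), ([305.8, 207.2], 267)] REF [([436.7, 167.0], 86), ([36.2, 202.2], 3081), ([305.3, 207.2], 280), ([35.4, 344.0], 597)]
expected r,c for q [(0, [[206.0, 305.0]]), (0.3, [[205.0, 323.0]]), (0.6, [[204.0, 344.0]]), (1.25, [[205.0, 385.0]])]
scene [([392.2, 40.9], 467), ([504.4, 87.2], 2892), ([347.7, 235.8], 254), ([291.3, 410.9], 101)] REF [([391.9, 37.4], 659), ([504.4, 87.2], 2894), ([348.5, 233.7], 341), ([291.1, 410.7], 112)]
expected r,c for q [(0, [[234.0, 349.0]]), (0.3, [[244.0, 337.0]]), (0.6, [[259.0, 323.0]]), (1.25, [[303.0, 292.0]])]
```

The knob is back at its shut position and the hopper floor matches the start pictures, so I'm handing in.

```bash
python3 -c "
from station import *
print(sign_off())"
```

```text
the job is handed in; nothing more can be done
None
```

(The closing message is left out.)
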